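# Send a slide box down the rocker chute

## Task

Take the slide box out of its parking stand and stand it upright on the bare worktop, let go of it, then take it again by its two narrow end faces. Set it gently into the channel of the counterweighted rocker, lengthwise and on the side of the pivot toward the sloping trough, and let go, so that its own weight tips the rocker and it slides into the trough by itself; do not push the rocker with the gripper and leave the glassware and bottle undisturbed. It is done when the box lies at the bottom of the trough against the end stop and the empty rocker has swung back level.

Things in the scene. Friction and masses are not known exactly. Their poses are not given: they have to be found in the camera images.
- slide_box: White plastic slide box with a flat lid, 64 (its x) x 46 (its y) x 56 mm high, about 220 g, slick (friction about 0.2 on the rocker and trough). Origin: centre of its underside, z up. The two narrow end faces (46 mm wide, 64 mm apart) look along its x, the two broad side faces (64 mm wide, 46 mm apart) along its y. Either end may lead down the chute.
- stand: Grey plastic parking stand fixed to the worktop: base 100 (its x) x 56 (its y) x 12 mm, two 8 mm end cheeks rising to 65 mm, 72 mm apart, that cover the box's end faces. Its y sides are open: grip the box there by its broad sides, lift straight up. The box's underside stands 12 mm high, box x along stand x. Origin: base's underside centre. The worktop between stand and chute is bare.
- chute: Transfer unit fixed to the worktop: grey base 96 mm wide and yoke 125 mm high carrying an aluminium rocker, then a sloping aluminium trough. Origin: on the worktop straight under the pivot axis; its x is the direction of travel, from the rocker to the trough, y the pivot's direction, z up.
- pivot (a point): Middle of the rocker's pivot axis, 110 mm high. Rocker at rest, chute axes: level channel, floor 118 mm high from 73 mm behind to 100 mm beyond the pivot, 52 mm wide inside, open at the trough end, low wall at the rear. Cheeks 5 mm thick rise to 172 mm, 2 mm short of the box's lid, and cover the box's broad sides: fingers fit only before and behind the box.
- load_spot (a point): Middle of the channel floor 55 mm beyond the pivot on the trough side (118 mm high, rocker at rest): where the middle of the box's underside should be set. The box tips the rocker and slides out if its middle is 35 to 65 mm beyond the pivot; set on the other side it stays.
- trough_seat (a point): Point on the trough floor, 28 mm high, where the middle of the box's underside comes to rest against the end stop. The trough is 56 mm wide inside; its floor slopes down at 0.42 rad from 95 mm beyond the pivot (62 mm high) to the end stop about 200 mm beyond the pivot.
- rocker (a joint): Tilt of the rocker about its pivot in rad: 0 = at rest, level, held by its counterweight; grows to 0.5 at the stop as the trough-side end goes down. Damped: under the box it tips in about 0.5 to 2 s after release, the box starts to slide at about 0.2 rad, and the empty rocker takes about 2 to 4 s to swing back.
- flask: Glass conical flask, 83 mm wide, 130 mm high, bystander. Origin: centre of its underside.
- bottle: Brown reagent bottle with a cap, 60 mm wide, 125 mm high, bystander. Origin: centre of its underside.
- beaker: Glass beaker, 75 mm wide, 92 mm high, bystander. Origin: centre of its underside.
There are look-alikes about, which are no part of the job. Several things have the shape of the slide_box; the one meant has the colours described above.

How it is judged (in metres and radians):
On the way, in this order (a step that is already met when the one before it is completed fails the run):
1. the box stands upright on the bare worktop, let go (height (world z) of slide_box below 0.006 m and angle between slide_box's own z axis and vertical below 0.1 rad and contact force between the fingers and slide_box below 0.1 N and linear speed of slide_box below 0.03 m/s), for 0.2 s.
2. the box is in the rocker's channel beyond the pivot, let go, and its weight has tipped the rocker (value of joint rocker above 0.1 rad and x of slide_box in the frame of chute between 0.02 and 0.11 m and z of slide_box in the frame of chute above 0.06 m and angle between the x axis of slide_box and the y axis of chute, either way round above 1.3 rad and contact force between the fingers and slide_box below 0.3 N), for 0.04 s.
At the end, for the whole second after the job is handed in: The box lies flat on the trough floor against the end stop (middle of its underside within 15 mm of trough_seat, its length along the trough within 0.2 rad), at rest and let go; the empty rocker is back level (below 0.06 rad) (distance between slide_box and trough_seat below 0.015 m and angle between slide_box's own z axis and vertical below 0.55 rad and angle between the y axis of slide_box and the y axis of chute, either way round below 0.2 rad and linear speed of slide_box below 0.02 m/s and value of joint rocker below 0.06 rad and contact force between the fingers and slide_box below 0.1 N); the robot touches nothing.
It fails at once if the box is dropped or slammed into the rocker (more than 45 N between them) (contact force between slide_box and rocker above 45 N).
It fails at once if the gripper or arm pushes the rocker (more than 6 N) (contact force between any of the fingers, the arm and rocker above 6 N).
It fails at once if the flask is shifted by 30 mm or tipped (distance of flask from where it was at the start of the episode above 0.03 m or angle between flask's own z axis and vertical above 0.35 rad).
It fails at once if the bottle is shifted by 30 mm or tipped (distance of bottle from where it was at the start of the episode above 0.03 m or angle between bottle's own z axis and vertical above 0.35 rad).
It fails at once if the beaker is shifted by 30 mm or tipped (distance of beaker from where it was at the start of the episode above 0.03 m or angle between beaker's own z axis and vertical above 0.35 rad).
It also fails if it takes over 72 s, if anything falls off the work surface, if the arm or the gripper's body presses on something with over 40 N, if the wrist force passes 120 N, or if a joint passes its speed limit or range.

## Robot

A 7-joint arm with a two-finger parallel gripper is mounted at the origin on a cart in front of the work surface, level with it; the furniture and walls round the work are solid. World frame = base frame: x ahead of the robot, y to its left, z up, the work surface at z = 0. Lengths are in mm, angles in rad, forces in N, time in s.
With the tool pointing down it reaches from about 400 to 900 mm from the base axis. Payload 5.5 kg.
Tool frame: the origin (TCP) lies on the centre line of the jaws, within the pads' length; the fingertips stand 17 mm ahead of it and the grasp point (between the pads) lies 2 mm behind it (bot.nose_length is the distance from the TCP to the fingertips, in mm); z points along the fingers, y is the line along which they close (so a half turn about z gives the same grasp; the last joint's range is limited). The gripper opens to 92 mm and grips with 3 to 60 N. Pads are 19 mm wide; open, the fingers measure 130 mm over their backs; the gripper's body (75 mm by 190 mm) begins 47 mm behind the grasp point.
Start: joints at [1.434, 0.501, -0.427, 1.55, 0.221, 1.138, -0.21], TCP at [253.034, -598.726, 243.729] pointing down, gripper open.
Joint ranges: [-2.88, 2.88], [-0.31, 2.03], [-1.54, 1.56], [0.2, 2.42], [-1.41, 4.55], [0.19, 2.02], [-2.57, 2.57]. Speed limits (rad/s): [2.57, 2.57, 3.14, 3.14, 3.14, 3.14, 3.14].

## Interface

Orientations are given as [roll, pitch, yaw] about the fixed x, y, z axes, in that order (R = Rz(yaw) Ry(pitch) Rx(roll)).
In Python, from workcell import bot gives the robot as it stands.
- The arm moves only by the shell command python3 -m jog 'ROWS' [FORCE]. ROWS is a JSON object of lists of equal length, an entry for each row: "dp": the shift along the tool's x, y, z in units of 300 mm (1.0 is 300 mm), a list of three; "yaw": the turn about the tool's z in units of 120 degrees (1.0 is 120 degrees); "gripper": the gripper command: -1 is fully open, 1 is shut, values between are in proportion. In form: {"dp": [[tx, ty, tz], ...], "yaw": [yaw, ...], "gripper": [gripper, ...]}. A call has 1 to 5 rows; each row is the pose to reach, as a shift and turn from the pose commanded when the call began, along the tool's axes at that moment; what a row does not reach only later rows make up. A row lasts 1/12 s, in which the tool goes at most 41.7 mm and 7.16 degrees, less where a joint would pass 70% of its speed; a pose out of reach is approached as far as the arm can. A call with a number of a shift or a turn outside -1 to 1 is refused whole. A call with a gripper value outside its range is refused whole. The fingers move at their own pace and stop on an object; FORCE is the grip in N (left out, the last holds). Time passes only in rows, so rows that repeat a pose let the fingers close. It gives the time, the measured TCP pose, the force, the opening and the grip force at its end, in the units of the state.
- bot.state(): the state, without advancing time (a new reading comes with each control period).
- bot.capture(name): name is "scene" or "top"; returns (picture, depth): 384x512x3 uint8, red, green, blue; 384x512 float32, mm along the optical axis (not along the pixel's ray), 0 where there is no reading.
- bot.camera_info(name): a dict with "fx", "fy", "cx", "cy" (pixels), "pose" (4x4, takes a point from camera to world coordinates). Camera axes: x right, y down, z forward; pixel columns grow to the right and rows downward; lengths in mm; the calibration is good to about 2 mm. A picture is of the moment at which its call begins. camera_info takes no time and is no camera call.
- bot.hand_in(): hands the job in; it is judged then, once.
Trained networks look in the newest picture that a camera, given by its name, has taken for a name from the list of things; names that differ only in an ending like _2 or _b are one class to them, and where a whole thing is asked for, a point or a joint stands for the part that bears it (a point fixed in the world has none). Each returns a list of dicts, best first, with "p" (0 to 1); they miss things now and then, are a little off and sometimes report something else, mostly with a low value. They report only what shows in the picture. A call takes as long as a camera call. They do not tell look-alikes from the thing itself.
- bot.look_for(camera, label): "point" ([x, y, z] in mm, in the coordinates of the camera as it stood for that picture, good to about 4 mm: the middle of the surface that is visible of it).
- bot.trace(camera, label): "region" (384x512 bool, what is visible of it).
- bot.spot_point(camera, label): "point" ([x, y, z] in mm, in the coordinates of the camera as it stood for that picture, good to about 4 mm: a listed point, or the origin of a listed thing).
The state is a dict: "t": time; "qpos": joint angles; "qd": joint speeds; "tau": joint torques, N m; "ee_pos": TCP position; "orientation": TCP orientation; "contact_force": force on the tool from outside, world axes, zero at the start; "ft_torque": the same for the moment, N m; "width": finger opening in mm; "grip_force": force on a finger pad.
Only numpy, scipy, OpenCV 4.12 (cv2) and the standard library are available. Lean on these libraries where they do the work, as an engineer would, in place of code of your own. Each camera call takes 0.05 s, during which the arm holds its last target. There are 200 camera calls.

## Working session

There is one attempt and no reset: what is moved stays moved. The work goes in short steps, Python scripts to look and compute and a shell command to move; the robot and the scene stay as the last step left them, time stands still between calls to the robot, and variables do not carry over. Pictures are saved under pics/ and viewed, at most 10 in all, crops included, and the job is handed in when it is done.

```bash
mkdir -p pics; cat > h.py <<'E'
import numpy as np, cv2
from workcell import bot
def w(cam,p):
    return (np.array(bot.camera_info(cam)["pose"])@np.r_[p,1])[:3]
def cloud(cam,d):
    i=bot.camera_info(cam); v,u=np.mgrid[:384,:512]
    P=np.stack([(u-i["cx"])/i["fx"]*d,(v-i["cy"])/i["fy"]*d,d],-1)
    T=np.array(i["pose"]); return P@T[:3,:3].T+T[:3,3]
def px(cam,p):
    i=bot.camera_info(cam);T=np.linalg.inv(np.array(i["pose"]));q=T[:3,:3]@p+T[:3,3]
    return [round(q[0]/q[2]*i["fx"]+i["cx"]),round(q[1]/q[2]*i["fy"]+i["cy"])]
E
python3 - <<'E'
from h import *
ims=[]
for c in ("scene","top"):
    im,d=bot.capture(c); ims.append(im); np.savez(c,im=im,d=d)
    for l in ("slide_box","stand","chute","pivot","load_spot","trough_seat","flask","bottle","beaker"):
        for r in bot.spot_point(c,l)[:4]:
            p=w(c,r["point"]); print(c,l,round(r["p"],2),p.round(),px(c,p))
cv2.imwrite("pics/a.png",cv2.cvtColor(ims[0],cv2.COLOR_RGB2BGR))
cv2.imwrite("pics/b.png",cv2.cvtColor(ims[1],cv2.COLOR_RGB2BGR))
E
```

```text
scene slide_box 0.92 [ 406. -439.   -4.] [249, 258]
scene slide_box 0.67 [ 425. -329.   13.] [227, 239]
scene slide_box 0.53 [ 419. -702.   -2.] [329, 290]
scene stand 0.76 [ 426. -327.   -1.] [227, 242]
scene chute 0.57 [546. -17.   2.] [188, 203]
scene pivot 0.73 [547. -11. 109.] [185, 176]
scene load_spot 0.88 [594. -42. 117.] [200, 172]
scene trough_seat 0.33 [ 592. -404.    4.] [278, 229]
scene flask 0.6 [ 448. -565.   -1.] [293, 266]
scene bottle 0.62 [ 581. -190.    3.] [228, 212]
scene beaker 0.89 [ 593. -403.    0.] [277, 229]
scene beaker 0.6 [ 425. -329.    1.] [227, 242]
scene beaker 0.55 [ 578. -194.    4.] [228, 212]
scene beaker 0.32 [545. -15. 106.] [186, 177]
top slide_box 0.94 [ 428. -332.   12.] [246, 238]
top slide_box 0.7 [ 411. -700.    0.] [368, 244]
top slide_box 0.67 [ 401. -437.    3.] [281, 247]
top stand 0.65 [ 422. -328.    1.] [245, 239]
top chute 0.86 [545. -18.   1.] [144, 198]
top pivot 0.65 [547. -20. 112.] [134, 196]
top load_spot 0.94 [601. -46. 116.] [144, 176]
top trough_seat 0.64 [707. -87.  28.] [165, 144]
top flask 0.56 [ 445. -564.    2.] [323, 233]
top bottle 0.79 [ 572. -196.    3.] [202, 189]
top bottle 0.57 [548. -17.   0.] [143, 197]
top beaker 0.75 [ 593. -403.    0.] [270, 183]
```

View pics/a.png

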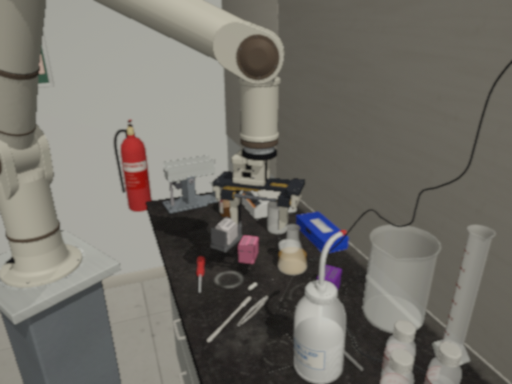

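View pics/b.png

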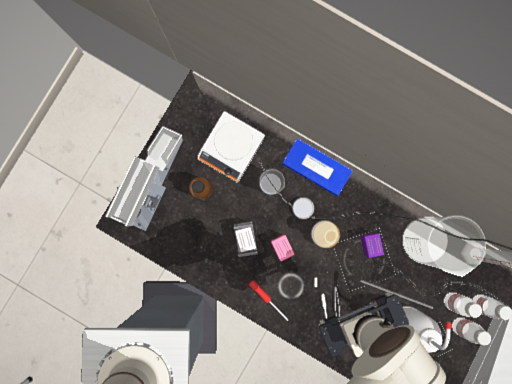

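The scene shows three box-shaped candidates in the top view: white box in the grey stand (246,238), pink (282,247) and purple (373,246). I choose the white one in the stand. Flask is at (325,234), bottle at (202,189), beaker at (270,183) and chute at the left around (145,190). Next: a close crop, and fits of the box and chute.

```bash
python3 - <<'E'
from h import *
z=np.load("top.npz"); C=cloud("top",z["d"]); im=z["im"]
def rect(m,n):
    P=C[m][:,:2].astype(np.float32); r=cv2.minAreaRect(P); print(n,m.sum(),np.round(r[0],1),np.round(r[1],1),round(r[2],1),"meanz",C[m][:,2].mean().round(1))
X,Y,Z=C[...,0],C[...,1],C[...,2]
white=(im.min(-1)>140)
near=np.hypot(X-426,Y+330)<75
rect(near&(Z>50)&(Z<85),"box+stand")
rect(near&(Z>66)&(Z<74)&white,"lid")
rect(near&(Z>60)&(Z<74)&~white,"cheeks")
# chute: cheeks of rocker
ch=(Y>-140)&(Y<60)&(X>430)&(X<800)
rect(ch&(Z>166)&(Z<178),"rockercheeks")
rect(ch&(Z>112)&(Z<122),"floor")
rect(ch&(Z>18),"all")
for l in ("flask","beaker","bottle"):
    pass
crops=[cv2.resize(im[205:275,210:300],None,fx=4.4,fy=4.4,interpolation=2),cv2.resize(im[120:235,100:190],(360,308*0+460))]
h=max(c.shape[0] for c in crops)
crops=[cv2.copyMakeBorder(c,0,h-c.shape[0],0,0,0) for c in crops]
cv2.imwrite("pics/c.png",cv2.cvtColor(np.hstack(crops),cv2.COLOR_RGB2BGR))
print(bot.state())
E
```

```text
box+stand 477 [ 428.2 -351.1] [ 87.8 100.5] 9.9 meanz 67.7
lid 304 [ 431.5 -328. ] [73. 46.] 14.6 meanz 69.3
cheeks 84 [ 424.1 -328.5] [88.1 53.2] 8.9 meanz 65.8
rockercheeks 324 [557.  -24.9] [ 63.5 177.3] 65.6 meanz 171.9
floor 916 [558.5 -25.8] [106.  173.8] 62.6 meanz 118.2
all 2916 [610.4 -47.3] [106.  294.2] 66.5 meanz 105.4
{'t': 1.0, 'qpos': array([ 1.43421423,  0.50085649, -0.42701918,  1.55042675,  0.22082996,
        1.13828441, -0.21031764]), 'qd': array([ 1.65978661e-03,  7.10197257e-04, -1.99558596e-03, -1.28425352e-03,
        3.63125954e-05,  2.10339686e-03, -1.12262415e-04]), 'tau': array([-1.12393693e-03, -5.66453934e+01, -5.81104875e+00, -2.79514182e+01,
       -6.66275108e-02,  2.05577473e-02,  4.25197891e-05]), 'ee_pos': array([ 253.02703511, -598.72598104,  243.74651523]), 'orientation': array([ 3.14153716e+00, -6.95805629e-06,  3.99828198e-01]), 'contact_force': array([-0.73487411,  1.25135271,  0.48149944]), 'ft_torque': array([0.03240491, 0.01152296, 0.00547974]), 'grip_force': 0.0, 'width': 92.20736578779042}
```

View pics/c.png

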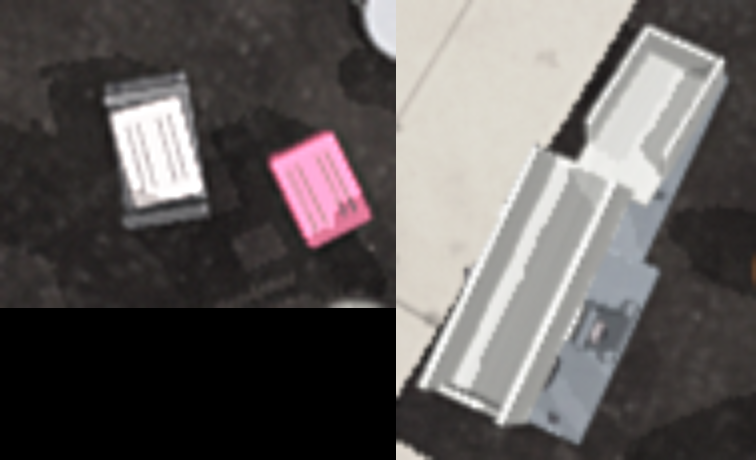

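The crop shows the white, striped-lid box between grey cheeks at about (246,238), with pink next to it. On the chute, the rocker is at the lower left and the trough at the upper right. Now I'll refine the yaws and compute the moves.

```bash
cat >> h.py <<'E'
def go(x,y,z,yaw):
    """commanded shift from current pose, in jog units"""
    s=bot.state(); p=s["ee_pos"]; a=s["orientation"][2]; d=np.array([x,y,z])-p
    t=[d[0]*np.cos(a)+d[1]*np.sin(a), d[0]*np.sin(a)-d[1]*np.cos(a), -d[2]]
    dy=(yaw-np.degrees(a)+180)%360-180
    print("at",p.round(1),round(np.degrees(a),2),"dp",np.round(np.array(t)/300,4),"yaw",round(-dy/120,4))
E
python3 - <<'E'
from h import *
z=np.load("top.npz"); C=cloud("top",z["d"]); im=z["im"]; X,Y,Z=C[...,0],C[...,1],C[...,2]
def pca(m,n):
    P=C[m][:,:2]; c=P.mean(0); w_,V=np.linalg.eigh(np.cov((P-c).T)); v=V[:,1]; v=v*np.sign(v[0])
    print(n,m.sum(),c.round(1),np.degrees(np.arctan2(v[1],v[0])).round(2),np.sqrt(12*w_).round(1))
near=np.hypot(X-426,Y+330)<62
pca(near&(Z>60)&(Z<85),"box+stand")
pca(near&(Z>66.8)&(Z<73)&(im.min(-1)>150),"lid")
pink=(im[...,0]>im[...,1].astype(int)+50)&(np.hypot(X-401,Y+437)<60)&(Z>45)
P=C[pink][:,:2]; print("pink",P.max(0),P[P[:,1].argmax()])
ch=(Y>-140)&(Y<60)&(X>430)&(X<800)
m=ch&(Z>166)&(Z<178)
P=C[m][:,:2]; u=np.array([.911,-.413]); n=np.array([.413,.911]); s=P@n; mid=(s.max()+s.min())/2
a=[]
for q in (P[s>mid],P[s<mid]):
    l=cv2.fitLine(q.astype(np.float32),cv2.DIST_HUBER,0,.01,.01).ravel(); l[:2]*=np.sign(l[0]); print("cheek",q.mean(0),np.degrees(np.arctan2(l[1],l[0])))
print("along", np.percentile(P@u,[0,1,99,100]),"across mean",[(P[s>mid]@n).mean(),(P[s<mid]@n).mean()])
go(427,-329,130,9.5)
E
```

```text
box+stand 466 [ 425.5 -329.2] 10.57 [48.4 87. ]
lid 253 [ 426.8 -328. ] 22.36 [46.2 63.6]
pink [ 438.9327068  -403.86654232] [ 418.29289754 -403.86654232]
cheek [568.4597011    0.91900322] -23.843056
cheek [546.13766407 -51.35921779] -24.281153
along [428.98278083 430.79783839 604.74243118 606.32490173] across mean [np.float64(235.61106848698785), np.float64(178.76660785133697)]
at [ 253.  -598.7  243.7] 22.91 dp [ 0.8841 -0.6024  0.3792] yaw 0.1117
```

```bash
python3 -m jog '{"dp":[[0.088,-0.06,0.038],[0.177,-0.12,0.076],[0.265,-0.18,0.114],[0.354,-0.24,0.152],[0.442,-0.3,0.19]],"yaw":[0,0,0,0,0],"gripper":[-0.43,-0.43,-0.43,-0.43,-0.43]}' 20
python3 -m jog '{"dp":[[0.088,-0.06,0.038],[0.177,-0.12,0.076],[0.265,-0.18,0.114],[0.354,-0.24,0.152],[0.442,-0.3,0.19]],"yaw":[0.03,0.06,0.09,0.107,0.107],"gripper":[-0.43,-0.43,-0.43,-0.43,-0.43]}'
python3 -m jog '{"dp":[[0,0,0],[0,0,0],[0,0,0]],"yaw":[0,0,0],"gripper":[-0.43,-0.43,-0.43]}'
python3 - <<'E'
from h import *
im,d=bot.capture("top"); im2,d2=bot.capture("scene")
cv2.imwrite("pics/d.png",cv2.cvtColor(np.hstack([cv2.resize(im[190:290,190:310],(384,320)),cv2.resize(im2[170:290,170:310],(384,320))]),cv2.COLOR_RGB2BGR))
go(426,-329,42,10)
E
```

```text
t: 1.42
ee_pos: [340.8, -463.0, 186.5]
orientation: [3.141, -0.0, 0.399]
contact_force: [1.5, -0.1, -1.1]
width: 66.4
grip_force: 0.0
t: 1.83
ee_pos: [428.1, -328.5, 129.6]
orientation: [3.141, -0.0, 0.173]
contact_force: [0.2, -0.4, 0.8]
width: 65.6
grip_force: 0.0
t: 2.08
ee_pos: [427.2, -330.2, 129.9]
orientation: [3.141, 0.0, 0.176]
contact_force: [0.3, -1.3, 0.8]
width: 65.6
grip_force: 0.0
at [ 426.6 -331.5  130.1] 9.94 dp [-0.0007 -0.0085  0.2938] yaw -0.0005
```

View pics/d.png

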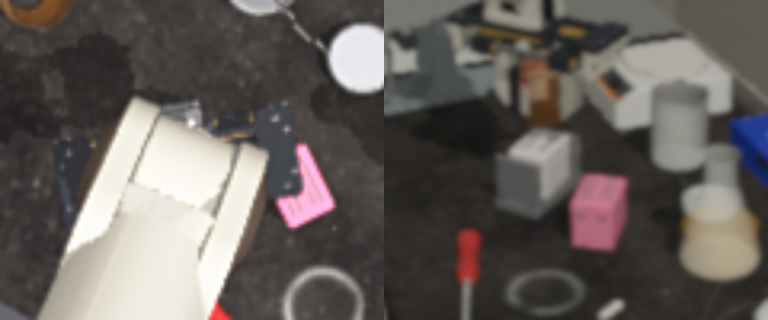

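The arm stands over the stand, with the pink box at right (about 300,190 in the crop). Fingers are still well above the lid, so I descend and grip.

```bash
python3 -m jog '{"dp":[[0,-0.003,0.06],[0,-0.006,0.13],[0,-0.006,0.2],[0,-0.006,0.26],[0,-0.006,0.293]],"yaw":[0,0,0,0,0],"gripper":[-0.43,-0.43,-0.43,-0.43,-0.43]}' 20
python3 -m jog '{"dp":[[0,0,0],[0,0,0],[0,0,0],[0,0,0],[0,0,0]],"yaw":[0,0,0,0,0],"gripper":[-0.43,0.3,0.3,0.3,0.3]}'
python3 -m jog '{"dp":[[0,0,0],[0,0,0],[0,0,0]],"yaw":[0,0,0],"gripper":[0.3,0.3,0.3]}'
```

```text
t: 2.6
ee_pos: [425.1, -329.1, 40.2]
orientation: [-3.141, 0.002, 0.173]
contact_force: [0.2, 0.4, 0.2]
width: 65.4
grip_force: 0.0
t: 3.02
ee_pos: [427.6, -328.6, 43.0]
orientation: [3.14, -0.001, 0.175]
contact_force: [-0.1, 0.9, 2.7]
width: 46.5
grip_force: 19.9
t: 3.27
ee_pos: [427.6, -328.6, 43.0]
orientation: [3.14, -0.001, 0.176]
contact_force: [-1.3, 0.5, 7.0]
width: 45.7
grip_force: 19.9
```

```bash
python3 -m jog '{"dp":[[0,0,-0.03],[0,0,-0.09],[0,0,-0.17],[0,0,-0.24],[0,0,-0.28]],"yaw":[0,0,0,0,0],"gripper":[0.3,0.3,0.3,0.3,0.3]}'
python3 -m jog '{"dp":[[0,0,0],[0,0,0]],"yaw":[0,0],"gripper":[0.3,0.3]}'
python3 -c "
from h import *
go(435,-195,127,-24.1)"
```

```text
t: 3.68
ee_pos: [427.7, -328.2, 128.3]
orientation: [3.14, -0.002, 0.176]
contact_force: [0.3, 0.2, -2.3]
width: 45.8
grip_force: 19.9
t: 3.85
ee_pos: [426.9, -328.2, 126.2]
orientation: [3.141, -0.001, 0.176]
contact_force: [-0.3, 0.6, -2.5]
width: 45.9
grip_force: 19.9
at [ 426.9 -328.2  126.2] 10.06 dp [ 0.104  -0.4323 -0.0027] yaw 0.2847
```

```bash
python3 -m jog '{"dp":[[0.021,-0.09,0],[0.042,-0.18,0],[0.063,-0.27,0],[0.084,-0.36,0],[0.104,-0.432,0]],"yaw":[0.057,0.114,0.171,0.228,0.285],"gripper":[0.3,0.3,0.3,0.3,0.3]}'
python3 -m jog '{"dp":[[0,0,0],[0,0,0.07],[0,0,0.15],[0,0,0.23],[0,0,0.29]],"yaw":[0,0,0,0,0],"gripper":[0.3,0.3,0.3,0.3,0.3]}'
python3 -m jog '{"dp":[[0,0,0],[0,0,0],[0,0,0.005]],"yaw":[0,0,0],"gripper":[0.3,0.3,0.3]}'
```

```text
t: 4.27
ee_pos: [433.4, -192.2, 124.2]
orientation: [-3.141, 0.004, -0.426]
contact_force: [0.4, 0.5, -2.4]
width: 46.2
grip_force: 19.9
t: 4.68
ee_pos: [433.1, -194.4, 36.0]
orientation: [3.141, 0.004, -0.42]
contact_force: [0.2, -1.1, -1.3]
width: 45.7
grip_force: 19.9
t: 4.93
ee_pos: [435.2, -195.0, 37.5]
orientation: [-3.141, -0.0, -0.421]
contact_force: [-0.0, 0.7, -2.4]
width: 46.0
grip_force: 19.9
```

Bottom is about 5 mm above the top. I'll feel down.

```bash
python3 -m jog '{"dp":[[0,0,0.005],[0,0,0.01],[0,0,0.013],[0,0,0.015],[0,0,0.015]],"yaw":[0,0,0,0,0],"gripper":[0.3,0.3,0.3,0.3,0.3]}'
python3 -m jog '{"dp":[[0,0,0.002],[0,0,0.004],[0,0,0.006],[0,0,0.006]],"yaw":[0,0,0,0],"gripper":[0.3,0.3,0.3,0.3]}'
```

```text
t: 5.35
ee_pos: [435.1, -195.0, 33.1]
orientation: [3.141, -0.001, -0.421]
contact_force: [-0.3, 0.7, -1.7]
width: 46.2
grip_force: 19.9
t: 5.68
ee_pos: [435.0, -194.9, 31.0]
orientation: [-3.142, -0.0, -0.421]
contact_force: [0.3, -0.3, -2.1]
width: 46.0
grip_force: 19.9
```

```bash
python3 -m jog '{"dp":[[0,0,0.003],[0,0,0.005],[0,0,0.007],[0,0,0.007]],"yaw":[0,0,0,0],"gripper":[0.3,0.3,0.3,0.3]}'
```

```text
t: 6.02
ee_pos: [435.7, -195.1, 30.2]
orientation: [3.141, -0.001, -0.421]
contact_force: [-1.9, 1.7, 12.9]
width: 45.7
grip_force: 20.0
```

```bash
python3 -m jog '{"dp":[[0,0,0.002],[0,0,0.004],[0,0,0.004],[0,0,0.004]],"yaw":[0,0,0,0],"gripper":[0.3,0.3,0.3,0.3]}'
```

```text
t: 6.35
ee_pos: [436.1, -195.3, 29.2]
orientation: [3.141, -0.002, -0.421]
contact_force: [-2.9, 1.6, 14.2]
width: 45.9
grip_force: 20.0
```

```bash
python3 -m jog '{"dp":[[0,0,0],[0,0,0],[0,0,0],[0,0,0],[0,0,0]],"yaw":[0,0,0,0,0],"gripper":[-0.4,-0.4,-0.4,-0.4,-0.4]}'
python3 -m jog '{"dp":[[0,0,-0.05],[0,0,-0.12],[0,0,-0.2],[0,0,-0.28],[0,0,-0.35]],"yaw":[0,0,0,0,-0.05],"gripper":[-0.4,-0.4,-0.4,-0.6,-1]}'
python3 -m jog '{"dp":[[0,0,0],[0,0,0],[0,0,0],[0,0,0],[0,0,0]],"yaw":[-0.058,-0.116,-0.174,-0.232,-0.29],"gripper":[-1,-1,-1,-1,-1]}'
python3 -m jog '{"dp":[[0,0,0],[0,0,0],[0,0,0],[0,0,0],[0,0,0]],"yaw":[-0.058,-0.116,-0.174,-0.232,-0.29],"gripper":[-1,-1,-1,-1,-1]}'
python3 -m jog '{"dp":[[0,0,0],[0,0,0],[0,0,0],[0,0,0]],"yaw":[-0.05,-0.1,-0.12,-0.12],"gripper":[-1,-1,-1,-1]}'
python3 - <<'E'
from h import *
im,d=bot.capture("top"); C=cloud("top",d); im2,d2=bot.capture("scene")
cv2.imwrite("pics/e.png",cv2.cvtColor(np.hstack([cv2.resize(im[160:300,130:290],(400,350)),cv2.resize(im2[150:270,150:290],(400,350))]),cv2.COLOR_RGB2BGR))
for c in ("top","scene"):
    for r in bot.spot_point(c,"slide_box"): print(c,round(r["p"],2),w(c,r["point"]).round())
go(435.5,-195,32,65.9)
E
```

```text
t: 6.77
ee_pos: [434.9, -194.8, 27.6]
orientation: [-3.142, 0.0, -0.421]
contact_force: [-0.1, -0.3, -0.1]
width: 63.8
grip_force: 0.0
t: 7.18
ee_pos: [435.0, -194.8, 134.0]
orientation: [3.142, -0.0, -0.317]
contact_force: [0.5, -0.2, -0.3]
width: 73.4
grip_force: 0.0
t: 7.6
ee_pos: [434.8, -194.8, 132.7]
orientation: [-3.142, 0.0, 0.297]
contact_force: [0.4, 0.0, 0.9]
width: 91.7
grip_force: 0.0
t: 8.02
ee_pos: [434.8, -194.8, 132.6]
orientation: [-3.141, -0.0, 0.904]
contact_force: [0.4, 0.6, 0.3]
width: 91.7
grip_force: 0.0
t: 8.35
ee_pos: [434.7, -194.8, 132.5]
orientation: [-3.141, -0.0, 1.151]
contact_force: [-0.7, 0.2, 0.7]
width: 92.1
grip_force: 0.0
top 0.56 [ 397. -437.    4.]
top 0.41 [ 434. -197.   -3.]
scene 0.98 [ 406. -436.   -3.]
scene 0.83 [ 415. -701.   -1.]
scene 0.56 [ 433. -196.   -3.]
at [ 434.9 -194.9  132.7] 65.79 dp [0.0004 0.0019 0.3355] yaw -0.0009
```

View pics/e.png

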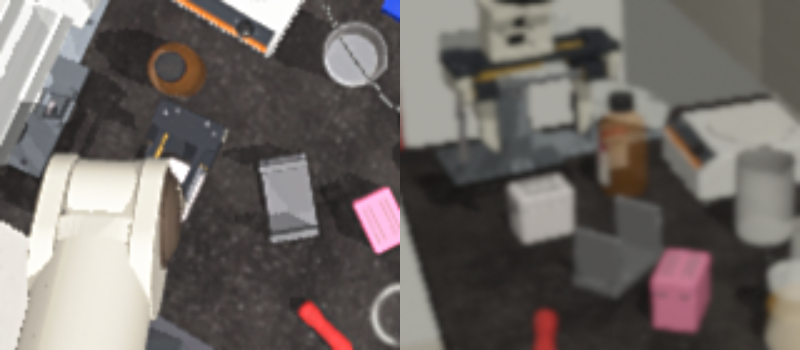

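The box stands on the worktop (crop right panel at about 540,208), stand empty. I descend and grip its ends.

```bash
python3 -m jog '{"dp":[[0,0.001,0.07],[0,0.001,0.15],[0,0.001,0.23],[0,0.001,0.3],[0,0.001,0.328]],"yaw":[0,0,0,0,0],"gripper":[-1,-1,-1,-1,-1]}' 15
python3 -m jog '{"dp":[[0,0,0],[0,0,0],[0,0,0],[0,0,0],[0,0,0]],"yaw":[0,0,0,0,0],"gripper":[-1,0,0,0,0]}'
python3 -m jog '{"dp":[[0,0,0],[0,0,0],[0,0,0]],"yaw":[0,0,0],"gripper":[0,0,0]}'
```

```text
t: 8.97
ee_pos: [433.7, -194.3, 32.0]
orientation: [-3.138, -0.0, 1.149]
contact_force: [-0.5, -0.9, -0.4]
width: 91.8
grip_force: 0.0
t: 9.38
ee_pos: [436.1, -195.5, 35.4]
orientation: [3.139, 0.0, 1.149]
contact_force: [-0.3, -0.6, -0.7]
width: 69.5
grip_force: 0.0
t: 9.63
ee_pos: [435.8, -195.4, 35.2]
orientation: [3.14, 0.001, 1.149]
contact_force: [-2.0, 0.2, 7.3]
width: 63.5
grip_force: 15.0
```

```bash
python3 -m jog '{"dp":[[0,0,-0.04],[0,0,-0.15],[0,0,-0.28],[0,0,-0.41],[0,0,-0.53]],"yaw":[0,0,0,0,0],"gripper":[0,0,0,0,0]}'
python3 -m jog '{"dp":[[0,0,-0.06],[0,0,-0.14],[0,0,-0.14]],"yaw":[0,0,0],"gripper":[0,0,0]}'
python3 - <<'E'
from h import *
im,d=bot.capture("scene"); u=np.array([.913,-.408]); n=np.array([.408,.913])
z=np.load("top.npz")
top,dt=bot.capture("top")
for c,dd,i in(("scene",d,im),("top",z["d"],0),("top",dt,0)):
    C=cloud(c,dd); X,Y,Z=C[...,0],C[...,1],C[...,2]
    m=(Z>164)&(Z<178)&(Y>-110)&(Y<60)&(X>450)&(X<660); P=C[m][:,:2]; s=P@n
    k=(s>160)&(s<250); s=s[k]; a=(P@u)[k]; mid=(s.max()+s.min())/2
    print(c,k.sum(),"across",[np.percentile(q,[3,50,97]).round(1) for q in (s[s<mid],s[s>mid])],"along",np.percentile(a,[1,99]).round(1))
go(592.4,-40.9,240,65.9)
E
```

```text
t: 10.05
ee_pos: [434.8, -194.2, 195.6]
orientation: [-3.141, -0.001, 1.151]
contact_force: [0.7, -1.3, -1.5]
width: 64.0
grip_force: 15.0
t: 10.3
ee_pos: [437.6, -195.5, 240.1]
orientation: [3.134, 0.001, 1.15]
contact_force: [1.6, -0.1, -1.7]
width: 63.9
grip_force: 15.0
scene 75 across [array([172.3, 177.4, 181.6]), array([230.4, 234.1, 239.8])] along [430.1 606.3]
top 354 across [array([173.4, 175.7, 179.1]), array([230.1, 232.4, 235.7])] along [431.9 605.9]
top 350 across [array([173.3, 175.4, 179. ]), array([230.3, 232.3, 235.7])] along [432.3 605.3]
at [ 435.3 -195.2  236.2] 65.85 dp [ 0.6836  0.2674 -0.0126] yaw -0.0004
```

```bash
python3 -m jog '{"dp":[[0.07,0.027,0],[0.19,0.075,0],[0.31,0.12,0],[0.43,0.168,0],[0.55,0.215,0]],"yaw":[0,0,0,0,0],"gripper":[0,0,0,0,0]}'
python3 -m jog '{"dp":[[0.09,0.035,0],[0.134,0.052,0],[0.134,0.052,0],[0.134,0.052,0],[0.134,0.052,0]],"yaw":[0,0,0,0,0],"gripper":[0,0,0,0,0]}'
python3 - <<'E'
from h import *
im,d=bot.capture("scene"); t,_=bot.capture("top")
cv2.imwrite("pics/f.png",cv2.cvtColor(np.hstack([cv2.resize(im[110:230,140:280],(400,343)),cv2.resize(t[120:240,90:230],(400,343))]),cv2.COLOR_RGB2BGR))
go(592.4,-40.9,160,65.9)
E
```

```text
t: 10.82
ee_pos: [561.2, -69.6, 233.3]
orientation: [-3.138, 0.001, 1.149]
contact_force: [0.9, -0.6, -2.1]
width: 63.9
grip_force: 15.0
t: 11.23
ee_pos: [590.7, -41.4, 233.7]
orientation: [-3.139, 0.002, 1.149]
contact_force: [-0.0, -1.4, -2.8]
width: 63.9
grip_force: 15.0
at [591.1 -42.2 234.5] 65.76 dp [0.0058 0.0023 0.2484] yaw -0.0012
```

View pics/f.png

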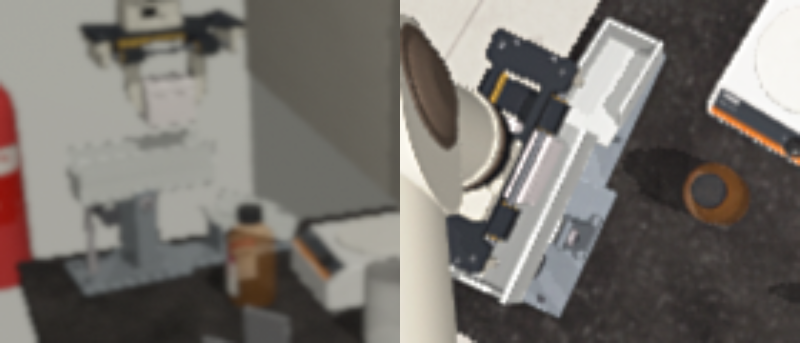

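The box hangs over the trough-side half of the rocker, aligned with the channel. I lower it into the channel mouth, watching lateral force.

```bash
python3 -m jog '{"dp":[[0.003,0.002,0.03],[0.004,0.002,0.065],[0.004,0.002,0.095],[0.004,0.002,0.12],[0.004,0.002,0.13]],"yaw":[0,0,0,0,0],"gripper":[0,0,0,0,0]}'
python3 -m jog '{"dp":[[0,0,0],[0,0,0],[0,0,0.01]],"yaw":[0,0,0],"gripper":[0,0,0]}'
python3 -c "
from h import *
go(592.4,-40.9,156,65.9)
im,d=bot.capture('scene')
cv2.imwrite('pics/g.png',cv2.cvtColor(cv2.resize(im[130:210,150:250],(600,480),interpolation=2),cv2.COLOR_RGB2BGR))"
```

```text
t: 11.75
ee_pos: [592.1, -40.0, 194.3]
orientation: [-3.139, 0.001, 1.149]
contact_force: [-0.8, -0.5, -2.4]
width: 64.1
grip_force: 15.0
t: 12.0
ee_pos: [594.1, -39.4, 194.2]
orientation: [3.14, -0.001, 1.15]
contact_force: [-0.1, -0.5, -1.8]
width: 63.9
grip_force: 15.0
at [594.1 -39.4 194.2] 65.88 dp [-0.007  -0.0031  0.1272] yaw -0.0002
```

View pics/g.png

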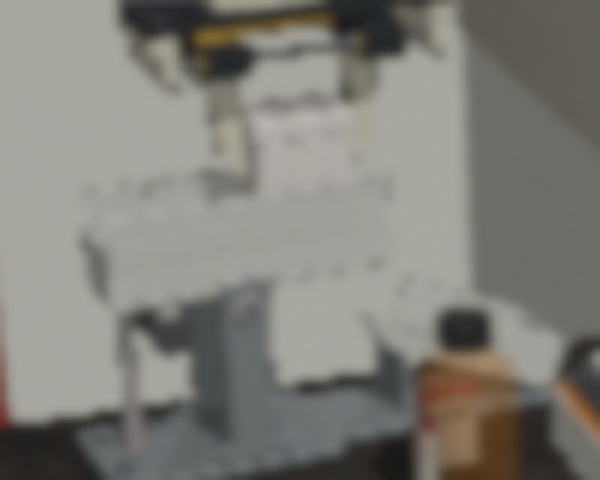

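The box is inside the mouth of the channel (crop about 310,165) without contact. Continue down.

```bash
python3 -m jog '{"dp":[[-0.002,0,0.02],[-0.004,0,0.045],[-0.004,0,0.07],[-0.004,0,0.095],[-0.004,0,0.107]],"yaw":[0,0,0,0,0],"gripper":[0,0,0,0,0]}'
python3 -m jog '{"dp":[[0,0,0],[0,0,0],[0,0,0.005]],"yaw":[0,0,0],"gripper":[0,0,0]}'
python3 -c "
from h import *
go(592.4,-40.9,153,65.9)"
```

```text
t: 12.47
ee_pos: [591.9, -40.8, 159.5]
orientation: [-3.14, 0.001, 1.15]
contact_force: [0.1, -0.4, -1.0]
width: 63.9
grip_force: 15.0
t: 12.72
ee_pos: [593.3, -40.5, 160.1]
orientation: [3.141, -0.001, 1.15]
contact_force: [0.3, 0.0, -1.9]
width: 63.7
grip_force: 15.0
at [593.3 -40.5 160.1] 65.88 dp [-0.0025 -0.0022  0.0238] yaw -0.0002
```

```bash
python3 -m jog '{"dp":[[0,0,0.004],[0,0,0.009],[0,0,0.013],[0,0,0.016],[0,0,0.016]],"yaw":[0,0,0,0,0],"gripper":[0,0,0,0,0]}'
python3 -m jog '{"dp":[[0,0,0.001],[0,0,0.002],[0,0,0.003],[0,0,0.003]],"yaw":[0,0,0,0],"gripper":[0,0,0,0]}'
```

```text
t: 13.13
ee_pos: [592.7, -40.8, 154.8]
orientation: [-3.141, 0.0, 1.15]
contact_force: [-1.4, 0.1, -1.6]
width: 64.1
grip_force: 15.0
t: 13.47
ee_pos: [592.8, -40.7, 154.0]
orientation: [-3.142, 0.0, 1.15]
contact_force: [0.1, -0.7, -2.2]
width: 63.5
grip_force: 15.0
```

```bash
python3 -m jog '{"dp":[[0,0,0.001],[0,0,0.002],[0,0,0.003],[0,0,0.003]],"yaw":[0,0,0,0],"gripper":[0,0,0,0]}'
```

```text
t: 13.8
ee_pos: [592.9, -40.7, 153.2]
orientation: [3.141, -0.0, 1.15]
contact_force: [-0.1, 0.2, -1.6]
width: 64.0
grip_force: 15.0
```

```bash
python3 -m jog '{"dp":[[0,0,0.001],[0,0,0.003],[0,0,0.004],[0,0,0.004],[0,0,0.004]],"yaw":[0,0,0,0,0],"gripper":[0,0,0,0,0]}'
```

```text
t: 14.22
ee_pos: [593.3, -40.8, 152.2]
orientation: [3.141, -0.0, 1.15]
contact_force: [0.7, -1.0, 2.2]
width: 64.0
grip_force: 15.0
```

```bash
python3 -m jog '{"dp":[[0,0,0.001],[0,0,0.002],[0,0,0.003],[0,0,0.003],[0,0,0.003]],"yaw":[0,0,0,0,0],"gripper":[0,0,0,0,0]}'
```

```text
t: 14.63
ee_pos: [593.1, -40.7, 151.1]
orientation: [3.141, -0.0, 1.15]
contact_force: [1.2, -0.5, 2.5]
width: 63.8
grip_force: 15.0
```

Contact felt. Release and retreat straight up.

```bash
python3 -m jog '{"dp":[[0,0,0],[0,0,0],[0,0,0],[0,0,-0.08],[0,0,-0.2]],"yaw":[0,0,0,0,0],"gripper":[-1,-1,-1,-1,-1]}'
python3 -m jog '{"dp":[[0,0,-0.1],[0,0,-0.22],[0,0,-0.35],[0,0,-0.35],[0,0,-0.35]],"yaw":[0,0,0,0,0],"gripper":[-1,-1,-1,-1,-1]}'
for i in 1 2 3 4 5 6 7 8 9 10 11 12; do python3 -m jog '{"dp":[[0,0,0],[0,0,0],[0,0,0],[0,0,0],[0,0,0]],"yaw":[0,0,0,0,0],"gripper":[-1,-1,-1,-1,-1]}' | head -1; done
python3 - <<'E'
from h import *
im,d=bot.capture("scene"); t,dt=bot.capture("top")
for r in bot.spot_point("top","slide_box"): print(round(r["p"],2),w("top",r["point"]).round())
C=cloud("top",dt); u=np.array([.913,-.408]); n=np.array([.408,.913]); q=C[...,:2]; a=q@u-505.3; s=q@n-204.5
for lo in range(-70,220,20):
    m=(a>lo)&(a<lo+20)&(abs(s)<33)&(C[...,2]>20); print(lo,np.percentile(C[m][:,2],[10,50,95]).round() if m.any() else None)
print(bot.state()["ee_pos"])
cv2.imwrite("pics/i.png",cv2.cvtColor(np.hstack([cv2.resize(im[110:230,140:280],(400,343)),cv2.resize(t[110:240,90:240],(400,343))]),cv2.COLOR_RGB2BGR))
E
```

```text
t: 15.05
ee_pos: [589.5, -40.9, 207.7]
orientation: [-3.133, 0.002, 1.15]
contact_force: [-0.2, -0.3, 0.3]
width: 90.2
grip_force: 0.0
t: 15.47
ee_pos: [594.0, -40.2, 318.5]
orientation: [3.137, -0.001, 1.15]
contact_force: [0.3, -0.1, -0.0]
width: 91.7
grip_force: 0.0
t: 15.88
t: 16.3
t: 16.72
t: 17.13
t: 17.55
t: 17.97
t: 18.38
t: 18.8
t: 19.22
t: 19.63
t: 20.05
t: 20.47
0.97 [704. -97.  25.]
0.8 [ 398. -436.    4.]
0.59 [ 410. -699.    4.]
0.41 [ 421. -328.   -2.]
-70 [117. 121. 172.]
-50 [117. 154. 721.]
-30 [120. 408. 726.]
-10 [121. 715. 725.]
10 [122. 711. 722.]
30 [121. 704. 716.]
50 [121. 702. 710.]
70 [122. 573. 710.]
90 [117. 408. 702.]
110 [ 51. 405. 646.]
130 [ 43. 406. 410.]
150 [48. 66. 92.]
170 [48. 85. 92.]
190 [44. 77. 83.]
210 [43. 69. 75.]
[592.81169443 -40.7401204  316.05083054]
```

View pics/i.png

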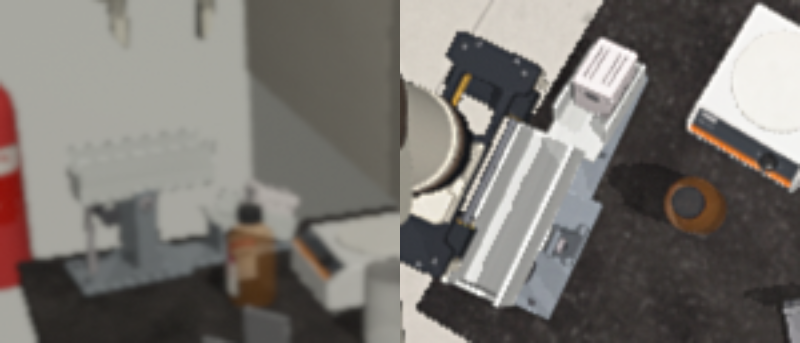

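The box lies at the trough's end (crop about 605,75), and the rocker is level and empty. Bottle undisturbed.

```bash
python3 -c "
from workcell import bot
print(bot.hand_in())"
```

```text
the job is handed in; nothing more can be done
None
```

I handed the job in at about 20.5 s with the slide box lying at the bottom of the trough by the end stop and the empty rocker back level; the final pictures show this and the bottle undisturbed, but hand-in gave no verdict.

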